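Mount the coil former on the winder spindle

TASK

Get the coil winder ready for the next coil: of the three empty brown coil formers on the bench, take the one whose hole is D-shaped and set it upright on the winder's flatted spindle, turned so that the flat of its hole matches the flat of the spindle, until it sits fully home on the drive plate; then let go. Leave the other two formers where they are.

Things in the scene. Friction and masses are not known exactly. Their poses are not given: they have to be found in the camera images.
- d_bobbin_mid (a point): Centre, on the hole's axis, of the brown coil former with the D-shaped hole: 76 (x) x 52 (y) x 30 mm high, a 42 mm square tube between two 5 mm flanges; underside 15 mm below. Grip it across the 52 mm. Hole upright, right through, 36 mm diameter with a flat 10 mm from the axis; x points from the axis to the flat, z up. 60 g nominal.
- spindle_seat (a point): On the axis of the winder's fixed upright spindle, level with its 48 mm drive plate, 53 mm above the bench. Spindle 32 mm diameter, a flat 8 mm from the axis (x points to it, z up); full size for 22 mm, then tapers to 0.6 size at 40 mm. Seated former: x axes parallel (play about 10 deg), its centre 15 mm above this. A control head, to 50 mm above this point, stands 110 mm off on the +y side.
- round_bobbin: A bystander: brown coil former of the same outside size with a small round hole of 22 mm, too small for the spindle. Origin at the centre of its underside, z up. To be left where it is.
- square_bobbin: A bystander: brown coil former of the same outside size with a 20 mm square hole, too small for the spindle. Origin at the centre of its underside, z up. To be left where it is.
Things that resemble listed ones, but are neither listed nor needed, are in the scene too. What is shaped like the part that bears d_bobbin_mid but orange is not meant.

How it is judged:
By the outcome, as a careful person would: the job done as asked, in the order asked, and still so for the second after the job is handed in, with the robot touching nothing.
It also fails if it takes over 38 s, if anything falls off the work surface, if the arm or the gripper's body presses on something with over 40 N, if the wrist force passes 120 N, or if a joint passes its speed limit or range.

ROBOT

A 6-joint arm with a two-finger parallel gripper is mounted at the origin on the work surface. World frame = base frame: x ahead of the robot, y to its left, z up, the work surface at z = 0. Lengths are in m, angles in rad, forces in N, time in s.
With the tool pointing down it reaches from about 0.425 to 0.95 m from the base axis. Payload 3.5 kg.
Tool frame: the origin (TCP) lies at the very end of the fingers, on their centre line; the grasp point (between the pads) lies 19 mm behind it; z points along the fingers, y is the direction in which the jaws open and shut (so a half turn about z gives the same grasp; the last joint's range is limited). The gripper opens to 85 mm and grips with 20 to 120 N. Pads are 22 mm wide; open, the fingers measure 114 mm over their backs; the gripper's body (76 mm by 85 mm) begins 54 mm behind the grasp point. The pads swing forward as they close: fully open they stand 13 mm farther back than shut.
Start: joints at [-0.15, 0.286, 1.577, -0, 1.279, -0.15], TCP at [0.675, 0, 0.231] pointing down, gripper open.
Joint ranges: [-2.77, 2.77], [-0.9, 2.22], [0.21, 2.48], [-1.53, 4.67], [0.24, 2.81], [-2.84, 2.84]. Speed limits (rad/s): [2.79, 2.79, 3.14, 3.14, 3.14, 3.14].

INTERFACE

Orientations are given as a unit quaternion [x, y, z, w].
In Python, from plant import get_state, read_camera, sign_off gives the robot as it stands.
- The arm moves only by the tool step_arm, never from a script. Its argument "targets" is a list that holds one entry, the list of rows, each a list of 5 numbers: the opening, from 0 (shut) to 1 (fully open), then the shift along the tool's x, y, z each as a share of 4 cm, from -1 to 1, then the turn about the tool's z as a share of 5 degrees, from -1 to 1. A call has 1 to 10 rows; each row shifts and turns the commanded pose from where the row before left it, along the tool's axes as they then stand; what a row does not reach is not made up. A row lasts 1/12 s, in which the tool goes at most 41.7 mm and 7.16 degrees, less where a joint would pass 70% of its speed; a pose out of reach is approached as far as the arm can. A call with a number of a shift or a turn outside -1 to 1 is refused whole. A call with a gripper value outside its range is refused whole. The fingers move at their own pace and stop on an object; "squeeze" is the grip in N (left out, the last holds). Time passes only in rows, so rows that do not move let the fingers close. It gives the time, the measured TCP pose, the force and the opening at its end, in the units of the state.
- get_state(): the state, without advancing time (a new reading comes with each control period).
- read_camera(name): name is "scene" or "side" or "wrist"; returns a dict with "pixels" (400x640x3 uint8, red, green, blue), "range_z" (400x640 float32, m along the optical axis (not along the pixel's ray), 0 where there is no reading), "mtx" (3x3 intrinsics, pixels), "rvec" (rotation vector, rad) and "tvec" (3), from world to camera coordinates, as OpenCV has them. Camera axes: x right, y down, z forward; pixel columns grow to the right and rows downward; lengths in m; the calibration is good to about 2 mm. A picture is of the moment at which its call begins.
- sign_off(): hands the job in, once; it reports no verdict.
The state is a dict: "time": time; "qpos": joint angles; "dq": joint speeds; "joint_efforts": joint torques, N m; "eef_pos": TCP position; "tcp_rot": TCP orientation; "contact_force": force on the tool from outside, world axes, zero at the start; "wrist_torque": the same for the moment, N m; "opening": opening from 0.0 (shut) to 1.0 (fully open).
Only numpy, scipy, OpenCV 4.12 (cv2) and the standard library are available. Lean on these libraries where they do the work, as an engineer would, in place of code of your own. Each camera call takes 0.05 s, during which the arm holds its last target.

## Working session

There is one attempt and no reset: what is moved stays moved. The work goes in short steps, Python scripts to look and compute and a tool call to move; the robot and the scene stay as the last step left them, time stands still between calls to the robot, and variables do not carry over. Pictures are saved under pics/ and viewed, and the job is handed in when it is done.

Besides the shell and the picture viewer there is one more tool, called after "Request:" as a command line: name --argument value ..., lists and objects as JSON in quotes. step_arm: Moves the arm, as the interface text tells. Shift numbers are shares of 4 cm and turn numbers shares of 5 degrees, none past 1 either way. Its arguments: {"type":"object","properties":{"targets":{"type":"array"},"squeeze":{"type":"number"}},"required":["targets"]}

```bash
mkdir -p pics; cat > h.py <<'E'
import numpy as np, cv2, pickle
from plant import get_state, read_camera, sign_off
def grab(n,tag):
    c=read_camera(n); pickle.dump(c,open(f'pics/{tag}.pkl','wb'))
    cv2.imwrite(f'pics/{tag}.png',c['pixels'][:,:,::-1]); return c
def load(tag): return pickle.load(open(f'pics/{tag}.pkl','rb'))
def world(c):
    K=np.array(c['mtx']);R,_=cv2.Rodrigues(np.array(c['rvec'],float));t=np.array(c['tvec'],float).ravel()
    d=c['range_z'];v,u=np.mgrid[0:400,0:640]
    P=np.stack([(u-K[0,2])/K[0,0]*d,(v-K[1,2])/K[1,1]*d,d],-1)
    W=(P-t)@R; W[d==0]=np.nan; return W
E
python3 - <<'E'
from h import *
for n in('scene','side','wrist'):
    c=grab(n,n+'0');R,_=cv2.Rodrigues(np.array(c['rvec'],float));print(n,-R.T@np.array(c['tvec']).ravel(),R[2])
s=get_state();print(s)
E
```

```text
scene [ 0.94205431 -0.51446699  0.62466382] [-0.38233437  0.61781875 -0.6871102 ]
side [0.29551843 0.60654475 0.61501096] [ 0.39894402 -0.68323436 -0.61158358]
wrist [0.67585044 0.08337022 0.37256598] [-0.00236558 -0.3252853  -0.94561297]
{'time': 0.15, 'qpos': array([-1.50030699e-01,  2.87002717e-01,  1.57787342e+00, -3.26588170e-06,
        1.27861253e+00, -1.50014391e-01]), 'dq': array([ 9.15483072e-05, -1.93306311e-03, -4.96989796e-03, -1.18001859e-03,
        1.84827966e-04, -1.86670771e-03]), 'joint_efforts': array([ 7.91554030e-04, -4.06602967e+01, -2.93140125e+01, -8.94972595e-05,
        3.96185191e-03, -2.97825103e-06]), 'eef_pos': array([6.74472122e-01, 8.78803574e-05, 2.30220196e-01]), 'tcp_rot': array([ 7.07111895e-01,  7.07101031e-01, -5.63881736e-04, -7.62075163e-04]), 'contact_force': array([ 0.36902012, -0.23815086,  0.2026526 ]), 'wrist_torque': array([-0.05329159, -0.00987048,  0.00829027]), 'opening': 0.9991557008069915}
```

View pics/scene0.png

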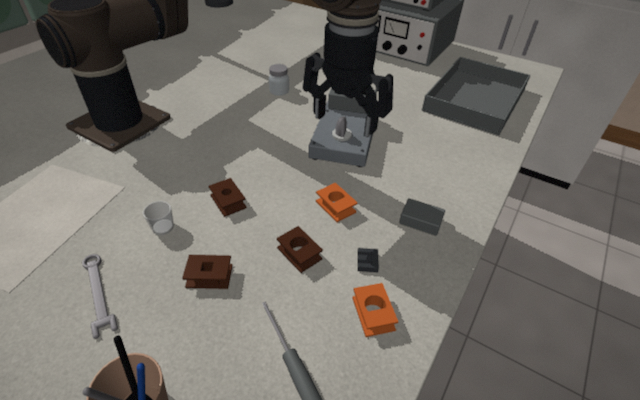

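View pics/side0.png

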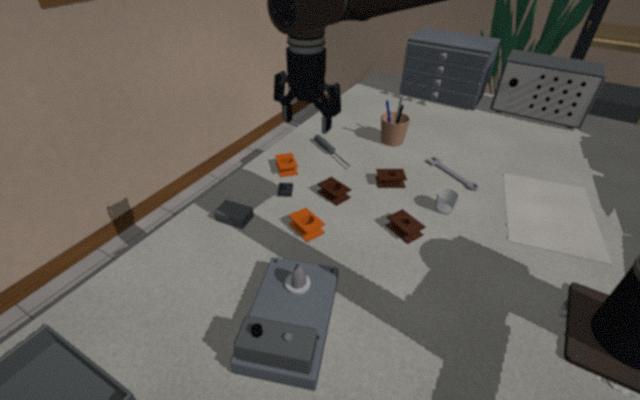

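View pics/wrist0.png

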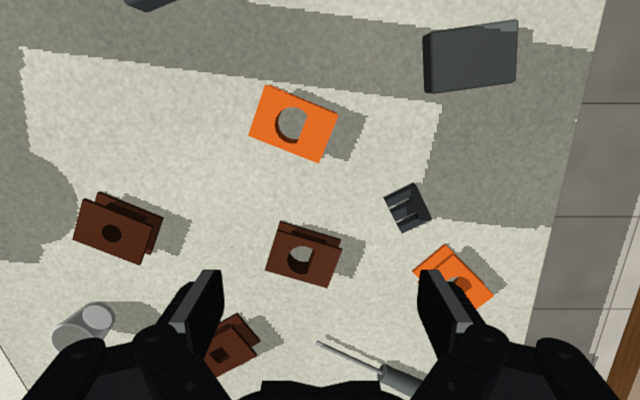

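The three brown formers are at scene (300,248) / wrist (300,258) with a large hole that looks D-shaped, scene (227,195) / wrist (112,233) with a small round hole, and scene (207,268) / wrist (220,355) with a square hole. The first fits the description. I'll enlarge crops of it and of the spindle to confirm, then measure.

```bash
python3 - <<'E'
from h import *
def crop(t,x,y,w,h,s):
    return cv2.resize(cv2.imread(f'pics/{t}.png')[y:y+h,x:x+w],(w*s,h*s),interpolation=cv2.INTER_CUBIC)
a=crop('wrist0',250,205,110,90,3);b=crop('scene0',265,220,67,55,5)[:270,:330]
c=crop('side0',235,250,110,90,3);d=crop('scene0',305,90,67,55,5)[:270,:330]
cv2.imwrite('pics/crops.png',np.vstack([np.hstack([a[:270,:330],b]),np.hstack([c[:270,:330],d])]))
for t in('wrist0','scene0','side0'):
    c=load(t);W=world(c);hsv=cv2.cvtColor(c['pixels'],cv2.COLOR_RGB2HSV)
    # brown
    m=((hsv[...,0]<12)&(hsv[...,1]>110)&(hsv[...,2]<120)&(hsv[...,2]>20)).astype(np.uint8)
    n,l,s,ce=cv2.connectedComponentsWithStats(m)
    for i in range(1,n):
        if s[i,4]<150: continue
        w=W[l==i];top=w[(w[:,2]>.026)&(w[:,2]<.036)]
        if len(top)<40: continue
        r=cv2.minAreaRect((top[:,:2]*1000).astype(np.float32))
        print(t,ce[i].round(),s[i,4],np.nanmedian(top[:,2]).round(4),'rect',np.round(r[0],1),np.round(r[1],1),round(r[2],1))
E
```

```text
wrist0 [116. 228.] 3893 0.0299 rect [446.2 -70.3] [53.8 76.6] 64.5
wrist0 [304. 255.] 2928 0.0298 rect [ 655.1 -103. ] [52.5 74.8] 71.7
wrist0 [230. 346.] 2049 0.0299 rect [ 554.  -233.7] [64.9 52.7] 32.4
scene0 [227. 197.] 813 0.0309 rect [445.4 -70.9] [52.4 77. ] 65.2
scene0 [299. 249.] 1103 0.0306 rect [ 654.7 -103.1] [53.1 75.8] 71.6
scene0 [207. 271.] 1387 0.0306 rect [ 548.2 -236.7] [75.5 54.2] 32.6
side0 [390. 178.] 336 0.0312 rect [ 545.5 -232.7] [70.6 47.9] 30.8
side0 [334. 190.] 362 0.0309 rect [650.6 -99.6] [47.1 71. ] 71.9
side0 [405. 226.] 531 0.031 rect [442.7 -66. ] [46.7 72.9] 64.8
```

View pics/crops.png

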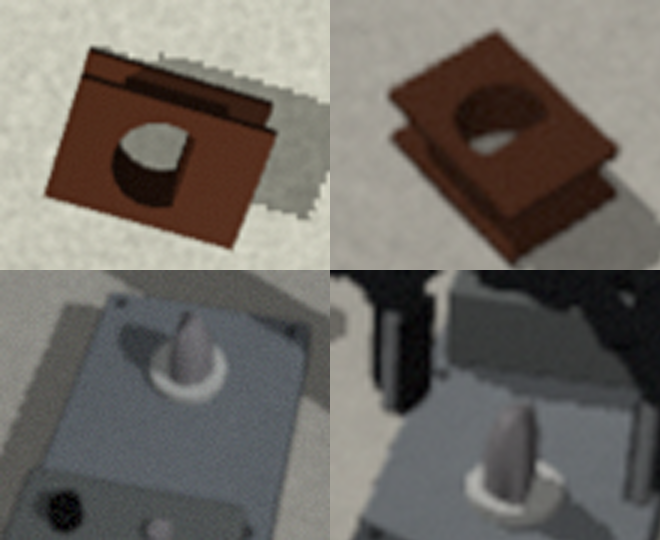

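The crops confirm it. The brown part at wrist (300,258) has a large D hole, with its flat on the image-right side along the long axis. The spindle with its white plate is at side (297,280) and scene (341,130). Next I'll measure the hole's flat direction and the spindle.

```bash
python3 - <<'E'
from h import *
c=load('wrist0');W=world(c);hsv=cv2.cvtColor(c['pixels'],cv2.COLOR_RGB2HSV)
K=np.array(c['mtx']);R,_=cv2.Rodrigues(np.array(c['rvec'],float));t=np.array(c['tvec'],float).ravel()
def plane(t_,u,v,z):
    K=np.array(t_['mtx']);R,_=cv2.Rodrigues(np.array(t_['rvec'],float));tt=np.array(t_['tvec'],float).ravel()
    C=-R.T@tt;d=R.T@np.array([(u-K[0,2])/K[0,0],(v-K[1,2])/K[1,1],1]);return C+d*(z-C[2])/d[2]
# rectangle corners, long dir
m=(W[...,2]>.027)&(W[...,2]<.034)&(np.hypot(W[...,0]-.655,W[...,1]+.103)<.055)
w=W[m][:,:2]*1000
b=cv2.boxPoints(cv2.minAreaRect(w.astype(np.float32)));e=b[1]-b[0];e2=b[2]-b[1]
L=e if np.linalg.norm(e)>np.linalg.norm(e2) else e2
print('box',b.round(1),'longdeg',np.degrees(np.arctan2(L[1],L[0])))
ctr=b.mean(0);L=L/np.linalg.norm(L);
q=(w-ctr)@np.stack([L,[-L[1],L[0]]],1)
# free hole extents along long axis near center
H=np.zeros((90,90),int);ij=np.round(q/2+[30,30]).astype(int)
for a,bb in ij: H[bb,a]+=1
for r in range(14,46): print(''.join('#' if x else '.' for x in H[r,8:54]))
for tag in('scene0','side0'):
    c=load(tag);W=world(c)
    win=(slice(90,170),slice(300,380)) if tag[1]=='c' else (slice(245,310),slice(260,335))
    P=W[win].reshape(-1,3);P=P[np.isfinite(P[:,2])]
    for lo,hi in((.048,.058),(.058,.065),(.065,.075),(.075,.085),(.085,.1)):
        s=P[(P[:,2]>lo)&(P[:,2]<hi)];
        if len(s):print(tag,lo,len(s),np.median(s,0).round(4),s.min(0).round(4),s.max(0).round(4))
E
```

```text
box [[ 610.9 -116.7]
 [ 683.2 -140.3]
 [ 699.7  -89.7]
 [ 627.3  -66.1]] longdeg -18.049234
..............................................
..............................................
..............................................
...##############.#..################.####....
...#######################################....
...######################################.....
...#######################################....
...#######################################....
...#################.....#################....
...###############.........###############....
...##############..........###############....
...#############...........##############.....
...############............###############....
...############............##############.....
...###########.............###############....
...###########.............###############....
...###########.............###############....
...###########.............###############....
...###########.............###############....
...############............###############....
...############............###############....
...#############.....
[... 647 characters left out ...]
.5646 0.3433 0.065 ]
scene0 0.065 145 [0.5151 0.3217 0.0701] [0.4621 0.2087 0.0653] [0.5649 0.3429 0.075 ]
scene0 0.075 144 [0.5133 0.3192 0.0799] [0.4616 0.2092 0.0751] [0.5656 0.3876 0.0849]
scene0 0.085 165 [0.538  0.318  0.0903] [0.4569 0.2126 0.0851] [0.5635 0.4027 0.0999]
side0 0.048 268 [0.5459 0.2372 0.0533] [0.4864 0.1643 0.048 ] [0.6254 0.2649 0.0579]
side0 0.058 37 [0.5407 0.2381 0.0618] [0.5358 0.2193 0.0582] [0.5544 0.2426 0.065 ]
side0 0.065 53 [0.5413 0.2375 0.07  ] [0.5357 0.2173 0.0652] [0.5545 0.2428 0.075 ]
side0 0.075 81 [0.5425 0.2368 0.0797] [0.5357 0.2151 0.0751] [0.5552 0.2431 0.085 ]
side0 0.085 106 [0.5483 0.229  0.0928] [0.54   0.2178 0.085 ] [0.5595 0.2399 0.0957]
```

The D-former's centre is at (655,-103) mm with its top at 30 mm, and its flat points along world -18°. The hole is centred, and the sizes match the description. The spindle is near (0.55,0.23), so I'll view it from above with the wrist camera.

Request:
step_arm --targets '[[[1, 0.8, -0.4, 0, 0], [1, 0.8, -0.4, 0, 0], [1, 0.8, -0.4, 0, 0], [1, 0.8, -0.4, 0, 0], [1, 0.8, -0.4, 0, 0], [1, 0.8, -0.4, 0, 0], [1, 0.8, -0.4, 0, 0], [1, 0.8, -0.4, 0, 0], [1, 0, 0, 0, 0], [1, 0, 0, 0, 0]]]'

```text
time: 0.98
eef_pos: [0.5459, 0.2575, 0.231]
tcp_rot: [0.706, 0.708, -0.0, 0.0]
contact_force: [-0.6, -1.1, 0.3]
opening: 1.002
```

```bash
python3 - <<'E'
from h import *
c=grab('wrist','wrist1');W=world(c)
im=cv2.imread('pics/wrist1.png');
m=np.isfinite(W[...,2])&(np.hypot(W[...,0]-.55,W[...,1]-.228)<.05)
v,u=np.where(m);print(u.min(),u.max(),v.min(),v.max())
u0,v0=max(u.min(),0),max(v.min(),0);k=im[v0:v.max(),u0:u.max()]
s=500/max(k.shape[:2]);cv2.imwrite('pics/sp1.png',np.hstack([cv2.resize(k,None,fx=s,fy=s,interpolation=cv2.INTER_CUBIC)]))
P=W[m]
for lo in np.arange(.048,.1,.004):
    q=P[(P[:,2]>=lo)&(P[:,2]<lo+.004)]
    if len(q): print(round(lo,3),len(q),np.median(q,0).round(4),q.min(0).round(4),q.max(0).round(4))
E
```

```text
202 450 153 399
0.048 157 [0.5604 0.2393 0.0516] [0.5317 0.2071 0.0481] [0.5778 0.2507 0.052 ]
0.052 756 [0.5615 0.2345 0.053 ] [0.5317 0.2087 0.052 ] [0.5777 0.2506 0.0559]
0.056 28 [0.551  0.2399 0.0582] [0.5408 0.2177 0.0562] [0.5665 0.2428 0.06  ]
0.06 30 [0.552  0.2403 0.0617] [0.539  0.2176 0.06  ] [0.5664 0.2428 0.064 ]
0.064 33 [0.5505 0.2396 0.0659] [0.5391 0.2185 0.0641] [0.5661 0.243  0.068 ]
0.068 39 [0.5523 0.2399 0.0701] [0.5392 0.2163 0.0681] [0.5669 0.2429 0.0717]
0.072 57 [0.5504 0.2387 0.0749] [0.5393 0.2171 0.0721] [0.5666 0.2429 0.076 ]
0.076 104 [0.549  0.2359 0.0782] [0.5393 0.2174 0.076 ] [0.5656 0.2426 0.0799]
0.08 103 [0.5513 0.2357 0.0823] [0.5412 0.2181 0.08  ] [0.5644 0.2415 0.084 ]
0.084 92 [0.5508 0.235  0.0862] [0.5422 0.2176 0.084 ] [0.5642 0.2394 0.088 ]
0.088 101 [0.5521 0.2324 0.0905] [0.5441 0.2189 0.088 ] [0.5631 0.2381 0.092 ]
0.092 269 [0.5531 0.2263 0.0929] [0.545  0.2171 0.092 ] [0.562  0.2368 0.0949]
```

View pics/sp1.png

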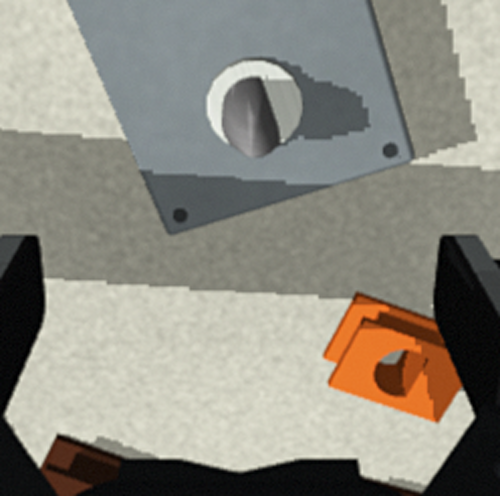

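View pics/wrist1.png

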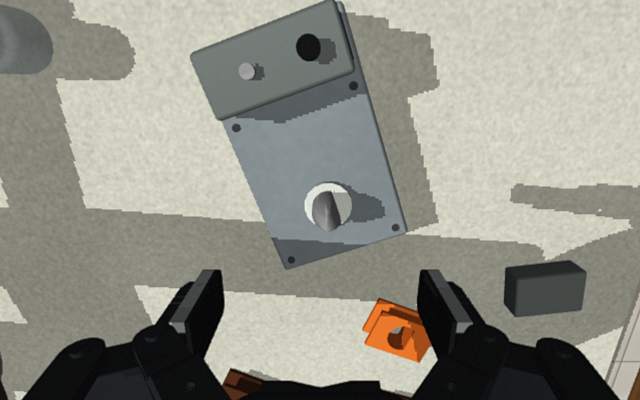

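```bash
python3 - <<'E'
from h import *
from scipy.optimize import least_squares
def pts(tag):
    c=load(tag);W=world(c);m=np.isfinite(W[...,2])&(np.hypot(W[...,0]-.551,W[...,1]-.227)<.024)&(W[...,2]>.0565)
    return W[m]
def sd(p,x):
    th=np.radians(x[2]);q=(p[:,:2]-x[:2]/1000)@np.array([[np.cos(th),-np.sin(th)],[np.sin(th),np.cos(th)]])*1000
    h=p[:,2]*1000-53;s=np.clip(1-.4*(h-22)/18,.6,1)
    side=np.maximum(np.hypot(q[:,0],q[:,1])-16*s,q[:,0]-8*s)
    return np.maximum(side,h-40)
for tags in(['wrist1'],['side0'],['wrist1','side0']):
    P=np.vstack([pts(t) for t in tags])
    best=min((least_squares(lambda x:sd(P,x),[551,227,a],loss='soft_l1',f_scale=.5) for a in range(0,360,30)),key=lambda r:r.cost)
    print(tags,len(P),best.x.round(2),np.abs(best.fun).mean().round(2))
# plate
for tag in('wrist1','side0'):
    c=load(tag);W=world(c);hsv=cv2.cvtColor(c['pixels'],cv2.COLOR_RGB2HSV)
    m=(np.abs(W[...,2]-.053)<.003)&(np.hypot(W[...,0]-.551,W[...,1]-.227)<.035)&(hsv[...,1]<35)&(hsv[...,2]>120)
    p=W[m][:,:2]*1000
    if len(p)>9: print(tag,len(p),cv2.minEnclosingCircle(p.astype(np.float32)))
c=load('wrist1');W=world(c)
m=(W[...,2]>.035)&(W[...,2]<.06)&(W[...,1]>.12)&(W[...,1]<.4)&(W[...,0]<.68)
print('body',cv2.minAreaRect((W[m][:,:2]*1000).astype(np.float32)), np.median(W[m][:,2]))
m=(W[...,2]>.085)&(W[...,2]<.11)&(W[...,1]>.27)
print('head',cv2.minAreaRect((W[m][:,:2]*1000).astype(np.float32)), np.median(W[m][:,2]))
E
```

```text
['wrist1'] 855 [554.81 226.66  19.34] 0.32
['side0'] 282 [552.26 226.71  22.53] 0.66
['wrist1', 'side0'] 1137 [554.53 226.78  19.29] 0.65
wrist1 850 ((554.5626220703125, 226.75196838378906), 23.763458251953125)
side0 141 ((550.135986328125, 228.16650390625), 23.567352294921875)
body ((446.8274230957031, 275.0248718261719), (249.86497497558594, 384.072021484375), 89.99718475341797) 0.04482903830175057
head ((509.2957763671875, 357.0208740234375), (120.18544006347656, 54.98765563964844), 19.155658721923828) 0.08972992196467242
```

The spindle axis is at (554.6, 226.7) mm and its flat points to +19.3°. The plate circle (r 23.8 mm against 24) and the control head edge (19.2°) both agree. Next I'll go above the former and turn the jaws.

Request:
step_arm --targets '[[[1, -0.9, 0.27, 0, 0], [1, -0.9, 0.27, 0, 0], [1, -0.9, 0.27, 0, 0], [1, -0.9, 0.27, 0, 0], [1, -0.9, 0.27, 0, 0], [1, -0.9, 0.27, 0, 0], [1, -0.9, 0.27, 0, 0], [1, -0.9, 0.27, 0, 0], [1, -0.9, 0.27, 0, 0], [1, -0.9, 0.27, 0, 0]]]'

```text
time: 1.87
eef_pos: [0.655, -0.1081, 0.231]
tcp_rot: [0.708, 0.706, -0.0, -0.0]
contact_force: [0.4, 0.4, -0.0]
opening: 0.999
```

Request:
step_arm --targets '[[[1, 0, 0, 0, -0.9], [1, 0, 0, 0, -0.9], [1, 0, 0, 0, -0.9], [1, 0, 0, 0, -0.9], [1, 0, 0, 0, -0.9], [1, 0, 0, 0, -0.9], [1, 0, 0, 0, -0.9], [1, 0, 0, 0, -0.9], [1, 0, 0, 0, -0.9], [1, 0, 0, 0, -0.9]]]'

```text
time: 2.7
eef_pos: [0.6547, -0.1062, 0.2309]
tcp_rot: [0.382, 0.924, -0.0, -0.0]
contact_force: [1.0, -0.2, 0.5]
opening: 0.997
```

Request:
step_arm --targets '[[[1, 0, 0, 0, -0.9], [1, 0, 0, 0, -0.9], [1, 0, 0, 0, -0.9], [1, 0, 0, 0, -0.9], [1, 0, 0, 0, -0.9], [1, 0, 0, 0, -0.9], [0.8, 0, 0, 0, 0], [0.8, 0, 0, 0, 0]]]'

```text
time: 3.37
eef_pos: [0.6548, -0.1056, 0.231]
tcp_rot: [0.158, 0.987, -0.0, -0.0]
contact_force: [0.0, -0.7, -0.7]
opening: 0.8
```

```bash
cat >> h.py <<'E'
from scipy.spatial.transform import Rotation as Ro
def go(x,y,ang):
    s=get_state();M=Ro.from_quat(s['tcp_rot']).as_matrix()
    d=np.array([x/1000,y/1000,s['eef_pos'][2]])-s['eef_pos']
    a=np.degrees(np.arctan2(M[1,0],M[0,0]))
    print('t',s['time'],'pos',s['eef_pos'].round(4),'xang',round(a,2),'tool shift units',(M.T@d/.04).round(3),'turn units',round(-((ang-a+180)%360-180)/5,3),'open',s['opening'],'tilt',M[2].round(4),'F',s['contact_force'].round(2))
E
python3 - <<'E'
from h import *
c=grab('wrist','wrist2');W=world(c)
m=(W[...,2]>.027)&(W[...,2]<.034)&(np.hypot(W[...,0]-.655,W[...,1]+.103)<.055)
r=cv2.minAreaRect((W[m][:,:2]*1000).astype(np.float32));print(r)
grab('side','side2')
go(655.1,-103.1,162)
E
```

```text
((654.6007690429688, -103.5190658569336), (52.03870391845703, 76.24266815185547), 71.8363265991211)
t 3.4667 pos [ 0.6549 -0.105   0.2311] xang 161.83 tool shift units [ 0.01   0.048 -0.   ] turn units -0.033 open 0.7985925751291665 tilt [ 2.e-04 -2.e-04 -1.e+00] F [ 0.21  0.84 -0.62]
```

View pics/wrist2.png

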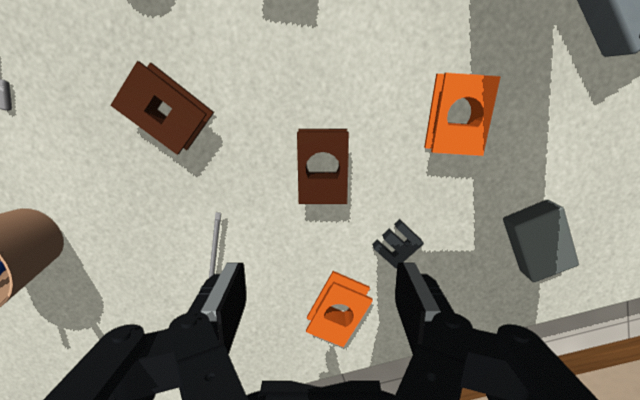

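The wrist view shows the D-former at (323,166), square to the jaws with its flat toward the image bottom. The re-measure gives (654.6,-103.5), which agrees. Descending.

Request:
step_arm --targets '[[[0.8, 0, 0.045, 0.9, -0.03], [0.8, 0, 0, 0.9, 0], [0.8, 0, 0, 0.9, 0], [0.8, 0, 0, 0.9, 0], [0.8, 0, 0, 0.8, 0], [0.8, 0, 0, 0.6, 0], [0.8, 0, 0, 0.3, 0], [0.8, 0, 0, 0, 0], [0.8, 0, 0, 0, 0]]]'

```text
time: 4.22
eef_pos: [0.6558, -0.1025, 0.0196]
tcp_rot: [0.155, 0.988, -0.0, -0.0]
contact_force: [-0.2, 0.5, 0.4]
opening: 0.797
```

```bash
python3 - <<'E'
from h import *
go(654.8,-103.3,161.9)
E
```

```text
t 4.2167 pos [ 0.6558 -0.1025  0.0196] xang 162.12 tool shift units [ 0.018 -0.027  0.   ] turn units 0.043 open 0.7966834607785629 tilt [ 0. -0. -1.] F [-0.15  0.54  0.42]
```

Request:
step_arm --targets '[[[0.8, 0.02, -0.02, 0.25, 0.03], [0.8, 0, 0, 0.18, 0], [0.8, 0, 0, 0, 0], [0.4, 0, 0, 0, 0], [0.4, 0, 0, 0, 0], [0.4, 0, 0, 0, 0], [0.4, 0, 0, 0, 0], [0.4, 0, 0, 0, 0], [0.4, 0, 0, 0, 0], [0.4, 0, 0, 0, 0]]]' --squeeze 35

```text
time: 5.05
eef_pos: [0.655, -0.1029, 0.0028]
tcp_rot: [0.156, 0.988, -0.0, 0.0]
contact_force: [-0.4, 0.2, 3.5]
opening: 0.602
```

```bash
python3 - <<'E'
from h import *
go(654.8,-103.3,161.9)
E
```

```text
t 5.05 pos [ 0.655  -0.1029  0.0028] xang 162.0 tool shift units [ 0.001 -0.011 -0.   ] turn units 0.02 open 0.6016435214548157 tilt [-0.001  0.    -1.   ] F [-0.45  0.16  3.54]
```

Gripped at an opening of 51 mm. Lifting.

Request:
step_arm --targets '[[[0.4, 0, 0, -0.2, 0], [0.4, 0, 0, -0.6, 0], [0.4, 0, 0, -0.9, 0], [0.4, 0, 0, -0.9, 0], [0.4, 0, 0, -0.9, 0], [0.4, 0, 0, -0.9, 0], [0.4, 0, 0, -0.5, 0], [0.4, 0, 0, 0, 0], [0.4, 0, 0, 0, 0]]]'

```text
time: 5.8
eef_pos: [0.6551, -0.103, 0.2]
tcp_rot: [0.156, 0.988, -0.0, 0.002]
contact_force: [-0.8, 1.0, -1.3]
opening: 0.602
```

```bash
python3 - <<'E'
from h import *
go(554.6,226.7,199.3)
for n in('wrist','scene','side'):
    c=grab(n,n+'3');W=world(c);hsv=cv2.cvtColor(c['pixels'],cv2.COLOR_RGB2HSV)
    s=get_state();M=Ro.from_quat(s['tcp_rot']).as_matrix()
    T=(W-s['eef_pos'])@M*1000
    m=((hsv[...,0]<12)&(hsv[...,1]>110)&(hsv[...,2]<120)&(hsv[...,2]>20))&(np.linalg.norm(T,axis=-1)<80)
    v,u=np.where(m);p=T[m];print(n,len(p),u.min(),u.max(),v.min(),v.max(),np.percentile(p,[1,50,99],axis=0).round(1).tolist())
    q=p[(p[:,2]<p[:,2].min()+100)]
a=cv2.imread('pics/scene3.png');b=cv2.imread('pics/wrist3.png')
cv2.imwrite('pics/h3.png',np.hstack([cv2.resize(a[60:260,200:400],(400,400)),cv2.resize(b[100:400,170:470],(400,400))]))
E
```

```text
t 5.8 pos [ 0.6551 -0.103   0.2   ] xang 162.0 tool shift units [ 4.936  7.062 -0.016] turn units -7.46 open 0.6016034848916652 tilt [-0.0033  0.     -1.    ] F [-0.75  1.03 -1.35]
wrist 22637 250 390 193 378 [[-38.1, -25.5, -30.8], [5.9, -0.3, -29.4], [36.7, 25.0, -2.8]]
scene 1153 272 325 145 194 [[-38.3, -26.0, -31.4], [-20.8, 3.8, -28.3], [32.8, 25.8, -3.1]]
side 299 321 355 113 138 [[-25.2, -22.7, -30.2], [23.1, 1.9, -24.3], [40.4, 26.4, -2.3]]
```

View pics/h3.png

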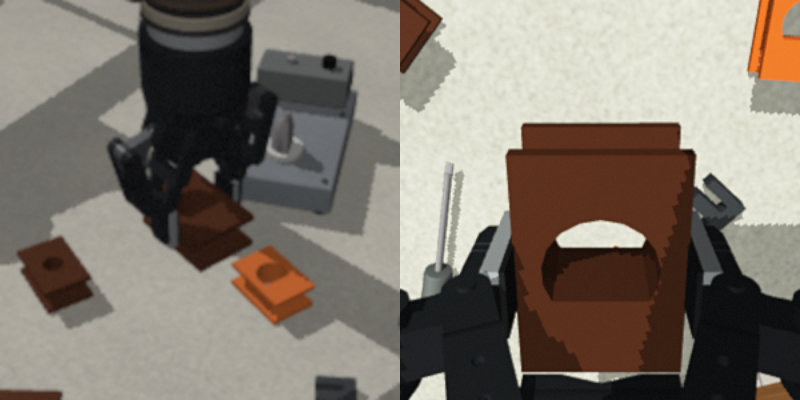

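```bash
python3 - <<'E'
from h import *
c=load('wrist3');W=world(c);hsv=cv2.cvtColor(c['pixels'],cv2.COLOR_RGB2HSV)
s=get_state();M=Ro.from_quat(s['tcp_rot']).as_matrix();T=(W-s['eef_pos'])@M*1000
m=((hsv[...,0]<12)&(hsv[...,1]>110)&(hsv[...,2]<150)&(hsv[...,2]>20))&(np.linalg.norm(T,axis=-1)<80)&(np.abs(T[...,2]+29.4)<2.5)
p=T[m];A=np.c_[p[:,:2],np.ones(len(p))];k=np.linalg.lstsq(A,p[:,2],rcond=None)[0];print('plane tilt deg',np.degrees(k[:2]),k[2])
print(cv2.minAreaRect(p[:,:2].astype(np.float32)))
# tube of hole at top rim: x extents on |y|<3
for y in(-6,0,6):
    q=np.sort(p[np.abs(p[:,1]-y)<1][:,0]);i=np.argmax(np.diff(q));print(y,q[i],q[i+1],q[0],q[-1])
print(s['eef_pos'])
E
```

```text
plane tilt deg [ 0.25874623 -0.00740733] -31.18805368440849
((-2.238025665283203, -0.5440425872802734), (77.21072387695312, 52.867496490478516), 0.36257633566856384)
-6 -11.628133847131046 14.690322339873664 -40.66312710147385 36.06192029670058
0 -11.628473878016958 15.910971606628395 -39.82899901888966 36.3171380978565
6 -11.600240795043941 14.444343880424677 -40.60634428849947 36.19301764610166
[ 0.65302989 -0.10236205  0.19514793]
```

```bash
python3 - <<'E'
from h import *
for i in range(4):
    s=get_state();print(s['time'],s['eef_pos'],s['tcp_rot'].round(4),s['dq'].round(3),s['contact_force'].round(2));
    if i<3: read_camera('side')
E
```

```text
5.95 [ 0.65302989 -0.10236205  0.19514793] [ 1.564e-01  9.877e-01  4.000e-04 -2.500e-03] [-0.001  0.007  0.003 -0.001 -0.    -0.002] [-0.22  0.13 -0.47]
6.0 [ 0.65305879 -0.10235141  0.19500893] [ 1.565e-01  9.877e-01  4.000e-04 -2.600e-03] [ 0.     0.003 -0.007 -0.     0.002  0.   ] [-0.39  0.18 -0.55]
6.05 [ 0.65324533 -0.10241894  0.19522331] [ 1.565e-01  9.877e-01  4.000e-04 -2.400e-03] [-0.001 -0.002 -0.009 -0.001 -0.    -0.001] [-0.35  1.01 -0.99]
6.1 [ 0.65350124 -0.10249145  0.19563858] [ 1.564e-01  9.877e-01  3.000e-04 -2.000e-03] [-0.001 -0.003 -0.009  0.001  0.001 -0.001] [ 0.05 -0.76 -0.59]
```

```bash
cat >> h.py <<'E'
def held(tag):
    s=get_state();c=grab('wrist',tag);W=world(c);hsv=cv2.cvtColor(c['pixels'],cv2.COLOR_RGB2HSV)
    M=Ro.from_quat(s['tcp_rot']).as_matrix();T=(W-s['eef_pos'])@M*1000
    m0=((hsv[...,0]<12)&(hsv[...,1]>110)&(hsv[...,2]<150)&(hsv[...,2]>20))&(np.linalg.norm(T,axis=-1)<80)
    z=np.median(T[m0][:,2]);m=m0&(np.abs(T[...,2]-z)<2.5)
    p=T[m];A=np.c_[p[:,:2],np.ones(len(p))];k=np.linalg.lstsq(A,p[:,2],rcond=None)[0]
    r=cv2.minAreaRect(p[:,:2].astype(np.float32));print('pos',s['eef_pos'].round(4),'tilt',np.degrees(k[:2]).round(2),k[2].round(1),'rect',r,'world ctr',(s['eef_pos']+M@np.array([*r[0],z])/1000).round(4))
    for y in(-6,0,6):
        q=np.sort(p[np.abs(p[:,1]-y)<1][:,0]);i=np.argmax(np.diff(q));print(y,q[i].round(1),q[i+1].round(1))
E
python3 - <<'E'
from h import *
held('wrist4');held('wrist5')
E
```

```text
pos [ 0.6535 -0.1025  0.1956] tilt [0.02 0.04] -27.0 rect ((-0.2951164245605469, -0.5616359710693359), (77.15512084960938, 52.71232223510742), 0.21268977224826813) world ctr [ 0.6537 -0.1031  0.2224]
-6 -9.8 16.3
0 -9.6 17.0
6 -9.6 16.4
pos [ 0.6538 -0.1026  0.1961] tilt [0.02 0.05] -27.0 rect ((-0.6935768127441406, -0.39949989318847656), (52.48872756958008, 78.03825378417969), 89.9933853149414) world ctr [ 0.6544 -0.1032  0.2229]
-6 -9.5 16.4
0 -9.2 17.3
6 -9.3 16.1
```

The former is held level, with the hole axis on the TCP within about 0.5 mm and yaw within 0.3°. Moving over the spindle.

Request:
step_arm --targets '[[[0.4, 0.49, 0.7, 0, 0], [0.4, 0.49, 0.7, 0, 0], [0.4, 0.49, 0.7, 0, 0], [0.4, 0.49, 0.7, 0, 0], [0.4, 0.49, 0.7, 0, 0], [0.4, 0.49, 0.7, 0, 0], [0.4, 0.49, 0.7, 0, 0], [0.4, 0.49, 0.7, 0, 0], [0.4, 0.49, 0.7, 0, 0], [0.4, 0.49, 0.7, 0, 0]]]'

```text
time: 7.03
eef_pos: [0.5538, 0.2256, 0.1979]
tcp_rot: [0.156, 0.988, -0.0, -0.0]
contact_force: [-0.1, 0.1, -0.1]
opening: 0.599
```

Request:
step_arm --targets '[[[0.4, 0, 0, 0, -0.93], [0.4, 0, 0, 0, -0.93], [0.4, 0, 0, 0, -0.93], [0.4, 0, 0, 0, -0.93], [0.4, 0, 0, 0, -0.93], [0.4, 0, 0, 0, -0.93], [0.4, 0, 0, 0, -0.93], [0.4, 0, 0, 0, -0.93], [0.4, 0, 0, 0, 0], [0.4, 0, 0, 0, 0]]]'

```text
time: 7.87
eef_pos: [0.5545, 0.2241, 0.1978]
tcp_rot: [-0.166, 0.986, 0.0, -0.0]
contact_force: [-0.5, -0.0, 0.2]
opening: 0.602
```

```bash
python3 - <<'E'
from h import *
held('wrist6');go(554.6,226.7,199.3)
E
```

```text
pos [0.5545 0.2241 0.1978] tilt [-0.    0.05] -27.0 rect ((-0.13737106323242188, -1.1557197570800781), (52.52613830566406, 77.41309356689453), 89.97400665283203) world ctr [0.555  0.223  0.2246]
-6 -9.5 16.4
0 -9.2 17.8
6 -9.6 16.1
t 7.9167 pos [0.5546 0.2241 0.1979] xang -160.91 tool shift units [-0.022  0.062 -0.   ] turn units -0.043 open 0.5989062718318547 tilt [ 4.e-04  1.e-04 -1.e+00] F [-0.34 -1.26 -0.5 ]
```

View pics/wrist6.png

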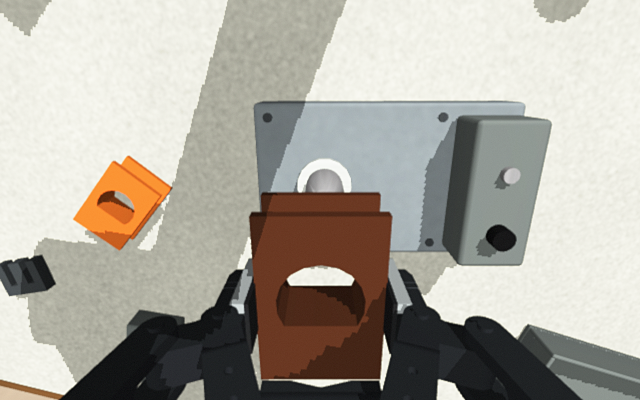

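```bash
python3 - <<'E'
from h import *
c=load('wrist6');W=world(c);hsv=cv2.cvtColor(c['pixels'],cv2.COLOR_RGB2HSV)
m=(np.abs(W[...,2]-.053)<.003)&(np.hypot(W[...,0]-.5546,W[...,1]-.2267)<.035)&(hsv[...,1]<35)&(hsv[...,2]>120)
p=W[m][:,:2]*1000;h=cv2.convexHull(p.astype(np.float32))[:,0]
from scipy.optimize import least_squares
# hull arc points: on upper side
h=h[np.abs(np.hypot(*(h-[554.6,226.7]).T)-24)<3]
for R in(23.7,24): print(len(h),least_squares(lambda x:np.hypot(*(h-x).T)-R,[554.6,226.7],loss='soft_l1').x)
go(554.6,226.7,199.3)
E
```

```text
26 [553.87087934 226.45931653]
26 [554.22189255 226.59026729]
t 7.9167 pos [0.5546 0.2241 0.1979] xang -160.91 tool shift units [-0.022  0.062 -0.   ] turn units -0.043 open 0.5989062718318547 tilt [ 4.e-04  1.e-04 -1.e+00] F [-0.34 -1.26 -0.5 ]
```

The plate re-measures at (554.2, 226.6), which agrees. Correcting and descending to just above the spindle tip.

Request:
step_arm --targets '[[[0.4, -0.02, 0.065, 0.5, -0.04], [0.4, 0, 0, 0.6, 0], [0.4, 0, 0, 0.6, 0], [0.4, 0, 0, 0.3, 0], [0.4, 0, 0, 0.1, 0], [0.4, 0, 0, 0, 0], [0.4, 0, 0, 0, 0], [0.4, 0, 0, 0, 0]]]'

```text
time: 8.58
eef_pos: [0.5559, 0.2271, 0.1161]
tcp_rot: [-0.168, 0.986, 0.0, 0.002]
contact_force: [-0.2, 0.1, -0.2]
opening: 0.595
```

```bash
python3 - <<'E'
from h import *
go(554.5,226.6,199.3);held('wrist7')
go(554.5,226.6,199.3)
E
```

```text
t 8.5833 pos [0.5559 0.2271 0.1161] xang -160.62 tool shift units [ 0.036 -0.    -0.   ] turn units 0.017 open 0.5949484053844543 tilt [-3.3e-03 -4.0e-04 -1.0e+00] F [-0.24  0.08 -0.2 ]
pos [0.5559 0.2271 0.1161] tilt [-0.02  0.02] -27.0 rect ((0.098175048828125, -1.1442375183105469), (52.62714385986328, 77.37186431884766), 89.63739776611328) world ctr [0.5561 0.226  0.1428]
-6 -9.0 17.1
0 -9.0 17.5
6 -9.4 16.3
t 8.6333 pos [0.5558 0.2271 0.1161] xang -160.61 tool shift units [ 0.035 -0.    -0.   ] turn units 0.018 open 0.5983486154886154 tilt [-3.4e-03 -4.0e-04 -1.0e+00] F [ 0.28 -0.05  0.02]
```

View pics/wrist7.png

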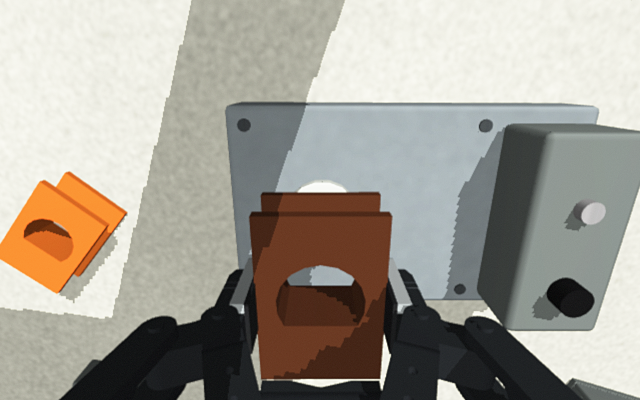

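Request:
step_arm --targets '[[[0.4, 0.03, 0.01, 0.1, 0.01], [0.4, 0, 0, 0.15, 0], [0.4, 0, 0, 0.15, 0], [0.4, 0, 0, 0.15, 0], [0.4, 0, 0, 0.1, 0], [0.4, 0, 0, 0.05, 0], [0.4, 0, 0, 0, 0], [0.4, 0, 0, 0, 0]]]'

```text
time: 9.3
eef_pos: [0.5532, 0.2268, 0.0859]
tcp_rot: [-0.168, 0.986, -0.0, -0.0]
contact_force: [-0.9, 0.4, -0.1]
opening: 0.596
```

```bash
python3 - <<'E'
from h import *
go(554.5,226.6,199.3);held('wrist8')
grab('side','side8');grab('scene','scene8')
a=cv2.imread('pics/scene8.png');b=cv2.imread('pics/side8.png')
cv2.imwrite('pics/h8.png',np.hstack([cv2.resize(a[50:190,270:410],(400,400)),cv2.resize(b[200:360,220:380],(400,400))]))
go(554.5,226.6,199.3)
E
```

```text
t 9.3 pos [0.5532 0.2268 0.0859] xang -160.65 tool shift units [-0.028 -0.014 -0.   ] turn units 0.01 open 0.5964223506703448 tilt [ 4.e-04  1.e-04 -1.e+00] F [-0.92  0.45 -0.09]
pos [0.5532 0.2268 0.0859] tilt [-0.01  0.03] -27.0 rect ((0.031375885009765625, -1.068746566772461), (52.53532791137695, 77.13705444335938), 89.67401123046875) world ctr [0.5536 0.2258 0.1127]
-6 -9.1 16.9
0 -9.3 17.7
6 -8.9 15.8
t 9.45 pos [0.5536 0.2268 0.0865] xang -160.65 tool shift units [-0.02  -0.013  0.   ] turn units 0.01 open 0.6006830921221098 tilt [-7.e-04 -1.e-04 -1.e+00] F [-0.05 -0.96 -0.78]
```

View pics/h8.png

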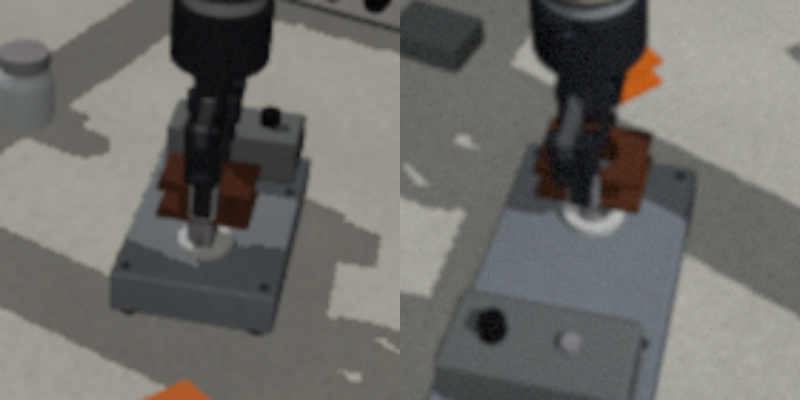

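View pics/wrist8.png

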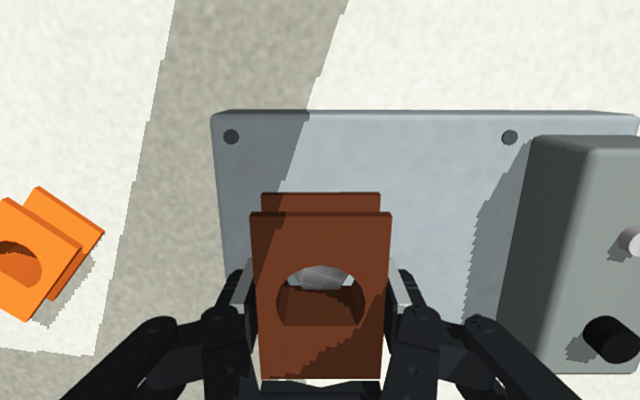

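The spindle tip is visible inside the hole at wrist (320,278) and there is no contact force. Continuing down slowly.

Request:
step_arm --targets '[[[0.4, -0.015, 0.0, 0.08, 0], [0.4, 0, 0, 0.08, 0], [0.4, 0, 0, 0.08, 0], [0.4, 0, 0, 0.08, 0], [0.4, 0, 0, 0.08, 0], [0.4, 0, 0, 0, 0]]]'

```text
time: 9.95
eef_pos: [0.5532, 0.2268, 0.069]
tcp_rot: [-0.168, 0.986, -0.0, -0.001]
contact_force: [-0.6, -0.5, -0.4]
opening: 0.599
```

```bash
python3 - <<'E'
from h import *
go(554.5,226.6,199.3);held('wrist9');s=get_state();print(s['wrist_torque'])
E
```

```text
t 9.95 pos [0.5532 0.2268 0.069 ] xang -160.65 tool shift units [-0.03  -0.016 -0.   ] turn units 0.009 open 0.5994918156115239 tilt [ 1.9e-03  2.0e-04 -1.0e+00] F [-0.59 -0.47 -0.38]
pos [0.5532 0.2268 0.069 ] tilt [-0.01  0.05] -27.0 rect ((0.06815719604492188, -1.2315425872802734), (52.656593322753906, 76.96489715576172), 89.91875457763672) world ctr [0.5536 0.2256 0.0958]
-6 -9.1 16.9
0 -9.2 17.4
6 -9.1 16.2
[-0.03864496  0.01466315 -0.04304025]
```

It's now over the full-size section with no force. Going down to the plate.

Request:
step_arm --targets '[[[0.4, -0.02, -0.01, 0.08, 0], [0.4, 0, 0, 0.08, 0], [0.4, 0, 0, 0.08, 0], [0.4, 0, 0, 0.06, 0], [0.4, 0, 0, 0, 0], [0.4, 0, 0, 0, 0]]]'

```text
time: 10.5
eef_pos: [0.5546, 0.2268, 0.0578]
tcp_rot: [-0.168, 0.986, -0.0, -0.0]
contact_force: [0.6, 0.5, 0.2]
opening: 0.599
```

```bash
python3 - <<'E'
from h import *
go(554.5,226.6,199.3);held('wrist10')
E
```

```text
t 10.5 pos [0.5546 0.2268 0.0578] xang -160.65 tool shift units [ 0.003 -0.005  0.   ] turn units 0.01 open 0.5991825350737002 tilt [ 5.e-04  1.e-04 -1.e+00] F [0.6  0.48 0.25]
pos [0.5546 0.2268 0.0578] tilt [0.01 0.06] -27.0 rect ((-0.2801246643066406, -1.1119937896728516), (52.347591400146484, 77.85576629638672), 89.95426177978516) world ctr [0.5552 0.2259 0.0847]
-6 -11.4 16.6
0 -10.8 17.6
6 -10.5 16.0
```

Request:
step_arm --targets '[[[0.4, 0, 0, 0.03, 0], [0.4, 0, 0, 0.03, 0], [0.4, 0, 0, 0, 0], [0.4, 0, 0, 0, 0]]]'

```text
time: 10.88
eef_pos: [0.5548, 0.2269, 0.0558]
tcp_rot: [-0.168, 0.986, -0.0, 0.0]
contact_force: [0.5, -0.1, -0.7]
opening: 0.601
```

```bash
python3 - <<'E'
from h import *
go(554.5,226.6,199.3);held('wrist11')
E
```

```text
t 10.8833 pos [0.5548 0.2269 0.0558] xang -160.65 tool shift units [ 0.009 -0.004 -0.   ] turn units 0.01 open 0.6007286871974813 tilt [-0. -0. -1.] F [ 0.47 -0.11 -0.73]
pos [0.5548 0.2269 0.0558] tilt [0.02 0.05] -27.0 rect ((-0.11492538452148438, -1.174346923828125), (77.44127655029297, 52.62629699707031), 0.15886005759239197) world ctr [0.5553 0.2258 0.0827]
-6 -13.1 16.8
0 -13.2 17.4
6 -12.8 16.3
```

Request:
step_arm --targets '[[[0.4, 0, 0, 0.03, 0], [0.4, 0, 0, 0.02, 0], [0.4, 0, 0, 0, 0], [0.4, 0, 0, 0, 0]]]'

```text
time: 11.27
eef_pos: [0.5548, 0.2269, 0.0557]
tcp_rot: [-0.168, 0.986, -0.0, -0.0]
contact_force: [-5.2, -1.9, 9.4]
opening: 0.599
```

It stopped at 55.7 mm with 9 N upward, so it is home (55.8 mm was expected). Releasing and retreating.

Request:
step_arm --targets '[[[0.4, 0, 0, -0.03, 0], [0.8, 0, 0, 0, 0], [0.8, 0, 0, 0, 0], [0.8, 0, 0, 0, 0], [0.8, 0, 0, 0, 0], [0.8, 0, 0, -0.1, 0], [0.8, 0, 0, -0.2, 0], [0.8, 0, 0, -0.3, 0], [0.8, 0, 0, -0.4, 0], [0.8, 0, 0, -0.6, 0]]]'

```text
time: 12.1
eef_pos: [0.5537, 0.2266, 0.1188]
tcp_rot: [-0.168, 0.986, -0.0, -0.001]
contact_force: [-0.6, -0.0, -0.3]
opening: 0.802
```

Request:
step_arm --targets '[[[0.8, 0, 0, -0.8, 0], [0.8, 0, 0, -0.8, 0], [0.8, 0, 0, -0.8, 0], [0.8, 0, 0, 0, 0], [0.8, 0, 0, 0, 0], [0.8, 0, 0, 0, 0]]]'

```text
time: 12.6
eef_pos: [0.5546, 0.2269, 0.2157]
tcp_rot: [-0.168, 0.986, 0.0, 0.0]
contact_force: [-0.2, 0.2, -0.2]
opening: 0.804
```

```bash
python3 - <<'E'
from h import *
go(554.5,226.6,199.3)
for n in('wrist','side','scene'):
    c=grab(n,n+'12');W=world(c);hsv=cv2.cvtColor(c['pixels'],cv2.COLOR_RGB2HSV)
    m=((hsv[...,0]<12)&(hsv[...,1]>110)&(hsv[...,2]<150)&(hsv[...,2]>20))
    for nm,(x,y),z in(('D',(.5546,.2267),.083),('round',(.4458,-.0706),.03),('sq',(.55,-.235),.03)):
        k=m&(np.hypot(W[...,0]-x,W[...,1]-y)<.06)&(np.abs(W[...,2]-z)<.004)
        if k.sum()>30:
            r=cv2.minAreaRect((W[k][:,:2]*1000).astype(np.float32));print(n,nm,k.sum(),np.median(W[k][:,2]).round(4),np.round(r[0],1),np.round(r[1],1),round(r[2],1))
a=cv2.imread('pics/wrist12.png');b=cv2.imread('pics/side12.png')
cv2.imwrite('pics/h12.png',np.hstack([cv2.resize(a[100:400,170:470],(400,400)),cv2.resize(b[200:360,220:380],(400,400))]))
E
```

```text
t 12.6 pos [0.5546 0.2269 0.2157] xang -160.65 tool shift units [ 0.005 -0.006 -0.   ] turn units 0.011 open 0.8039023260518362 tilt [-1.e-03 -1.e-04 -1.e+00] F [-0.18  0.24 -0.16]
wrist D 4222 0.0827 [555.4 225.8] [76.6 51.3] 19.5
side D 593 0.0835 [552.  228.3] [75.  51.5] 20.8
side round 376 0.0309 [443.5 -66.4] [47.2 74.3] 65.0
side sq 202 0.0311 [ 545.6 -231.6] [69.6 46.1] 30.0
scene D 330 0.0838 [555.9 225.1] [74.6 57.3] 18.7
scene round 584 0.0308 [445.2 -70.7] [52. 78.] 64.8
scene sq 979 0.0306 [ 547.7 -236.5] [75.4 54.8] 32.1
```

View pics/h12.png

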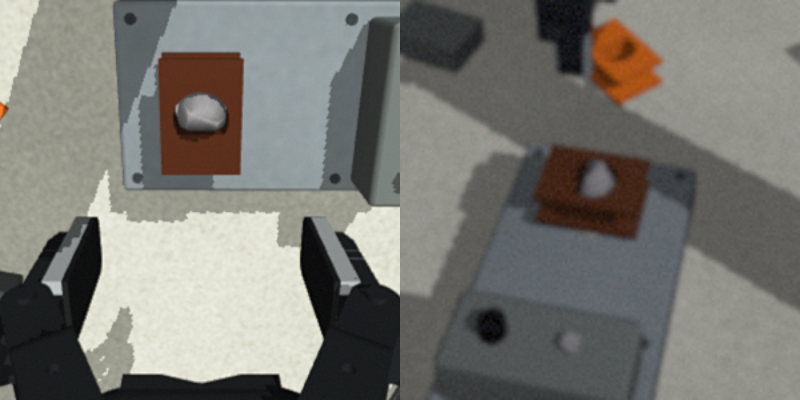

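The former sits level on the spindle with its top at 83 mm, as it should be, and yaw 19.5° against the spindle's 19.3°. The gripper is clear and the other two formers haven't moved. Handing in.

```bash
python3 -c "
from h import *
print(sign_off())"
```

```text
the job is handed in; nothing more can be done
None
```

The brown D-hole former is on the winder's spindle, fully home on the drive plate. I let go of it, moved the arm clear and handed the job in at about 12.8 s.

- **Seating:** going down, the former met the plate at a tool height of 55.7 mm (55.8 expected) with about 9 N upward. After release its top measured 82.7 to 83.8 mm from the three cameras; 83 mm is right.
- **Flat alignment:** the former's yaw measured 19.5° from the wrist camera, against 19.3° for the spindle flat. The scene and side cameras gave 18.7° and 20.8°, all well inside the 10° play.
- **Position:** the wrist camera puts the former about 1 mm off my measured spindle axis. The side camera is about 3 mm off, the same way its earlier readings were.
- **Other two formers:** they are where they were, to within about 1 mm when each camera is compared with its own first picture.

The arm's measured position wobbled by a few millimetres while the former was held, so I corrected it before and during the descent. No check failed.

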